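# Tighten the gas outlet coupling on the school lab bench

## Task

The gas outlet, the one with the yellow collar and tip, has been left loose. First turn its upper brass hex coupling nut clockwise with the fingers until it is fully home, then swing the red-handled spanner on the lock nut below it clockwise until that is fully tight too. Do not touch the green-collared water outlet.

Things in the scene. Friction and masses are not known exactly. Their poses are not given: they have to be found in the camera images.
- gas_stand: The gas outlet, yellow collar and tip, 118 mm tall, fixed. Origin: centre of its underside, on the bench; z up is the axis of all its parts; x points away from the robot at yaw 0. Heights: teal base (radius 50) 0-14 mm, red-handled ring spanner on a brass lock nut 24-42, yellow collar (radius 28) 46-54, brass hex nut 60-96, yellow tip (radius 10) 96-108, steel spout to 118.
- gas_nut (a joint): Gas outlet's upper brass hex nut, turning about the stand's z axis, rad: grows clockwise seen from above, 0-0.4 at the start, hard stop (home) at 1.3. 36 mm across flats, grip height 62-96 mm over the bench. At 0 two flats face along the stand's x axis; flats repeat every 60 degrees. Does not rise or fall; takes about 0.12 N m; stays where left.
- gas_spanner (a joint): Gas outlet's spanner, turning about the stand's z axis, rad: grows clockwise seen from above, 0-0.35 at the start, hard stop (tight) at 1.05. Level handle points out at 210 degrees minus this value, counter-clockwise from the stand's x. Red grip 20 mm wide, 90-175 mm from the axis, 24-40 mm over the bench. Pinch from above or push it, about 3 N. Captive; stays where left.
- water_stand: The water outlet, green collar and tip, to be left alone. Same shape and sizes as the gas outlet, with its own brass hex nut and red-handled spanner (reaching 175 mm from its axis). Origin: centre of its underside, on the bench; z up, x points away from the robot at yaw 0. Fixed.
Mind the look-alikes: they are no part of the job. What is shaped like the gas_stand but orange or purple is not meant.

How it is judged (in metres and radians):
On the way, in this order (a step that is already met when the one before it is completed fails the run):
1. the gas outlet's coupling nut is turned clockwise to its stop (within 0.2 rad) (value of joint gas_nut above 1.1 rad), for 0.2 s.
2. then the gas outlet's spanner is swung clockwise to its stop (within 0.2 rad) (value of joint gas_spanner above 0.85 rad), for 0.2 s.
At the end, for the whole second after the job is handed in: The gas outlet's coupling nut reads more than 1.1 rad and its spanner more than 0.85 rad (each within 0.2 rad, about 11 degrees, of its stop), both at rest (value of joint gas_nut above 1.1 rad and value of joint gas_spanner above 0.85 rad and velocity of joint gas_nut between -0.05 and 0.05 rad/s and velocity of joint gas_spanner between -0.05 and 0.05 rad/s); the robot touches nothing.
It fails at once if the water outlet is touched with more than 2 N (contact force between water_stand and the fingers above 2 N or contact force between water_stand and the arm above 2 N).
It also fails if it takes over 53 s, if anything falls off the work surface, if the arm or the gripper's body presses on something with over 40 N, if the wrist force passes 120 N, or if a joint passes its speed limit or range.

## Robot

A 7-joint arm with a two-finger parallel gripper is mounted at the origin on the work surface. World frame = base frame: x ahead of the robot, y to its left, z up, the work surface at z = 0. Lengths are in mm, angles in rad, forces in N, time in s.
With the tool pointing down it reaches from about 425 to 825 mm from the base axis. Payload 3.6 kg.
Tool frame: the origin (TCP) lies midway between the tips of the shut fingers; the grasp point (between the pads) lies 19 mm behind it; z points along the fingers, y is the line along which they close (so a half turn about z gives the same grasp; the last joint's range is limited). The gripper opens to 93 mm and grips with 3 to 60 N. Pads are 15 mm wide; open, the fingers measure 128 mm over their backs; the gripper's body (75 mm by 188 mm) begins 65 mm behind the grasp point.
Start: joints at [-0.026, 0.615, -0.013, 1.423, 0.008, 1.103, -0.04], TCP at [649.969, 0.025, 198.64] pointing down, gripper open.
Joint ranges: [-3.12, 3.12], [-0.3, 2.06], [-1.34, 1.32], [0.26, 2.42], [-1.36, 4.5], [0.01, 1.98], [-2.84, 2.84]. Speed limits (rad/s): [2.79, 2.79, 3.14, 3.14, 3.14, 3.14, 3.14].

## Interface

Orientations are given as a unit quaternion [x, y, z, w].
In Python, from rig import manip, viewer gives the robot as it stands. Calls block until the motion is done:
- manip.move_to(position, orientation): joint-space move of the TCP to a pose.
- manip.move_l(position, orientation=None, velocity=150): straight line of the TCP; orientation=None keeps the orientation; velocity is the mean speed in mm/s.
- manip.goto_joints(angles): joint-space move.
- manip.open_gripper() and manip.grab(grip_force=None): open the fingers fully, or close them until they stop; grip_force is the grip in N (None keeps the last).
- manip.sleep(seconds).
- manip.solve_ik(position, orientation): joint angles nearest the present ones, or None.
- manip.get_obs(): the state.
- viewer.snapshot(name): name is "scene" or "side" or "wrist"; returns the picture (400x640x3 uint8, red, green, blue); there is no depth.
- viewer.camera_info(name): a dict with "fx", "fy", "cx", "cy" (pixels), "R" (3x3) and "t" (3): a world point X has camera coordinates R X + t. Camera axes: x right, y down, z forward; pixel columns grow to the right and rows downward; lengths in mm; the calibration is good to about 2 mm. A picture is of the moment at which its call begins: read the wrist's pose just before it. camera_info takes no time and is no camera call; for the wrist camera it gives the pose at the moment of the call.
A pose or a line that the arm cannot do raises manip.MotionError and nothing moves.
- manip.close_job(): hands the job in; it is judged then, once.
The state is a dict: "time": time; "joint_pos": joint angles; "qd": joint speeds; "joint_torque": joint torques, N m; "ee_pos": TCP position; "tool_rot": TCP orientation; "contact_force": force on the tool from outside, world axes, zero at the start; "moment": the same for the moment, N m; "finger_gap": opening from 0.0 (shut) to 1.0 (fully open); "gripper_force": force on a finger pad.
Only numpy, scipy, OpenCV 4.12 (cv2) and the standard library are available. Lean on these libraries where they do the work, as an engineer would, in place of code of your own. Each camera call takes 0.05 s, during which the arm holds its last target. There are 200 camera calls.

## Working session

There is one attempt and no reset: what is moved stays moved. The work goes in short steps, each a Python script; the robot and the scene stay as the last script left them, time stands still between calls to the robot, and variables do not carry over. Pictures are saved under pics/ and viewed, at most 10 in all, crops included, and the job is handed in when it is done.

```bash
mkdir -p pics; ls
python3 - <<'E'
from rig import manip, viewer
import cv2,numpy as np
for n in ["scene","side","wrist"]:
    c=viewer.camera_info(n); print(n,{k:np.round(v,3).tolist() for k,v in c.items() if not isinstance(v,str)})
    cv2.imwrite(f"pics/{n}0.png",viewer.snapshot(n)[:,:,::-1])
print(manip.get_obs())
E
```

```text
pics
scene {'fx': 378.457, 'fy': 378.457, 'cx': 320.575, 'cy': 197.339, 'R': [[0.164, 0.986, 0.002], [0.704, -0.116, -0.701], [-0.691, 0.117, -0.713]], 't': [-131.516, -326.569, 1330.615]}
side {'fx': 412.583, 'fy': 412.583, 'cx': 323.699, 'cy': 200.937, 'R': [[-0.965, -0.261, -0.019], [-0.151, 0.616, -0.773], [0.214, -0.743, -0.634]], 't': [499.368, 87.98, 845.607]}
wrist {'fx': 279.774, 'fy': 279.774, 'cx': 320.103, 'cy': 198.989, 'R': [[1.0, 0.001, -0.003], [0.002, -0.959, 0.284], [-0.003, -0.284, -0.959]], 't': [-648.226, -35.473, 392.454]}
{'time': 0.15, 'joint_pos': array([-0.02649347,  0.61566494, -0.01263236,  1.42451567,  0.00812351,
        1.10336717, -0.04040781]), 'qd': array([ 1.00771836e-03, -1.85341703e-03, -8.28609741e-04, -2.78728347e-03,
        5.17561208e-04,  4.58291302e-04,  5.27511348e-05]), 'joint_torque': array([ 1.13936116e-03, -4.59350109e+01,  2.09416850e-01, -1.65943640e+01,
       -6.11101720e-02,  1.81601685e-02,  1.63591380e-04]), 'ee_pos': array([6.49371685e+02, 1.27086459e-02, 1.97773141e+02]), 'tool_rot': array([ 7.07080622e-01,  7.07132298e-01, -6.82901226e-04, -6.63771546e-04]), 'contact_force': array([-0.53705793,  0.96750275,  0.60343239]), 'moment': array([ 0.050163  , -0.01460016,  0.0129196 ]), 'gripper_force': 0.0, 'finger_gap': 0.999369383435047}
```

View pics/scene0.png

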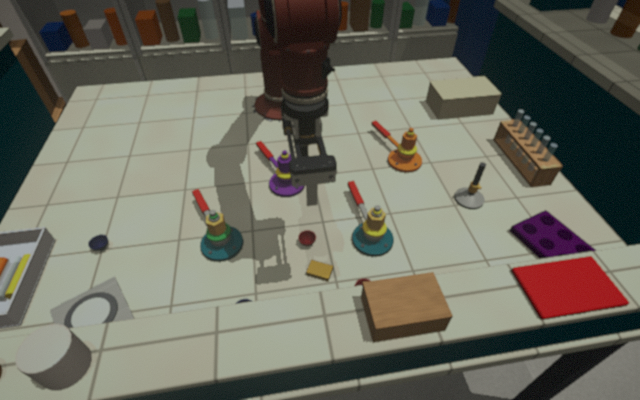

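View pics/wrist0.png

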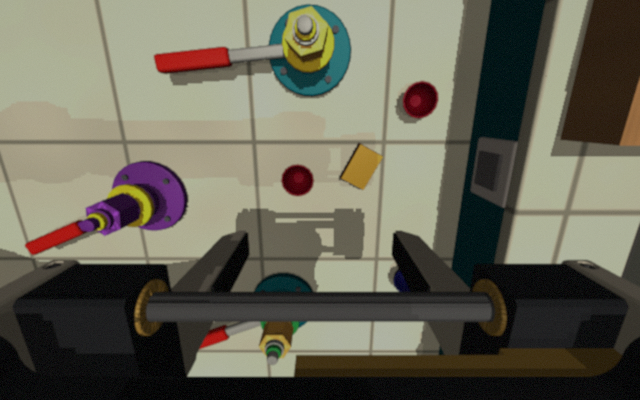

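The scene view shows the gas stand (teal base, yellow collar) at about (373,235), water (green) at (220,240), and the purple and orange decoys. The wrist view shows the gas stand at (311,50), with its red handle running from (155,62) to (228,57).

```bash
cat > h.py <<'E'
import numpy as np, cv2
from scipy.optimize import least_squares
from scipy.spatial.transform import Rotation as Ro
def unproj(c,uv,z):
    R=np.array(c["R"]);t=np.array(c["t"]);uv=np.atleast_2d(uv).astype(float)
    d=np.c_[(uv[:,0]-c["cx"])/c["fx"],(uv[:,1]-c["cy"])/c["fy"],np.ones(len(uv))]@R
    o=-R.T@t
    return (o+d*((z-o[2])/d[:,2])[:,None])[:,:2]
def blobs(img,name,amin=60):
    hsv=cv2.cvtColor(img,cv2.COLOR_RGB2HSV);H,S,V=cv2.split(hsv)
    m={"teal":(H>84)&(H<100)&(S>120)&(V>50),"red":((H<6)|(H>174))&(S>170)&(V>120)}[name]
    cs,_=cv2.findContours(m.astype(np.uint8),cv2.RETR_EXTERNAL,cv2.CHAIN_APPROX_NONE)
    return [c[:,0,:] for c in cs if cv2.contourArea(c)>amin]
def circ(P):
    r=least_squares(lambda p:np.hypot(*(P-p[:2]).T)-p[2],[*P.mean(0),50],loss="soft_l1",f_scale=2)
    return r.x
def down(yaw):  # tool pointing down, tool y axis (closing line) at world angle yaw
    c,s=np.cos(yaw),np.sin(yaw)
    return Ro.from_matrix(np.array([[s,c,0],[-c,s,0],[0,0,-1.]])).as_quat()
E
cat > m.py <<'E'
from h import *; from rig import manip,viewer
for n in ["wrist","scene","side"]:
    c=viewer.camera_info(n); im=viewer.snapshot(n)
    cv2.imwrite(f"pics/{n}1.png",im[:,:,::-1])
    for k in blobs(im,"teal"):
        h=cv2.convexHull(k)[:,0,:]; print(n,"teal",k.mean(0).round(),circ(unproj(c,h,10)).round(1))
    for k in blobs(im,"red"):
        P=unproj(c,k,40); print(n,"red",k.mean(0).round(),[np.round(x,1) for x in cv2.minAreaRect(P.astype(np.float32))])
E
python3 m.py
```

```text
wrist teal [319.  56.] [635.  152.4  48.7]
wrist teal [285.  22.] [631.6 159.   42.1]
wrist red [213. 339.] [array([ 484.7, -243.6]), array([47.4, 17. ]), np.float64(21.6)]
wrist red [ 53. 239.] [array([289.2, -80.3]), array([82.6, 17.5]), np.float64(22.9)]
wrist red [192.  59.] [array([504.3, 139.2]), array([81.8, 16.9]), np.float64(5.6)]
scene teal [212. 251.] [ 593.9 -206.6   41.8]
scene teal [371. 242.] [635.8 152.6  46.1]
scene red [569. 287.] [array([844.2, 509. ]), array([114.5, 185. ]), np.float64(0.0)]
scene red [200. 200.] [array([ 471.2, -252. ]), array([75.8, 14.6]), np.float64(22.2)]
scene red [355. 192.] [array([506.8, 137.2]), array([75. , 13.5]), np.float64(6.4)]
scene red [264. 149.] [array([293. , -81.3]), array([75.1, 13.7]), np.float64(22.8)]
side teal [246. 245.] [637.  154.9  48.2]
side red [442. 324.] [array([243.3, 285.6]), array([82.1, 17.8]), np.float64(17.7)]
side red [311. 236.] [array([503.2, 145.1]), array([81.2, 17.9]), np.float64(5.8)]
side red [ 26. 259.] [array([1031.6,  347.2]), array([177.8, 122.7]), np.float64(90.0)]
side red [429. 187.] [array([288.6, -74.2]), array([81.3, 18.3]), np.float64(23.9)]
side red [365. 140.] [array([ 468. , -243.4]), array([80. , 17.4]), np.float64(21.7)]
```

View pics/side0.png

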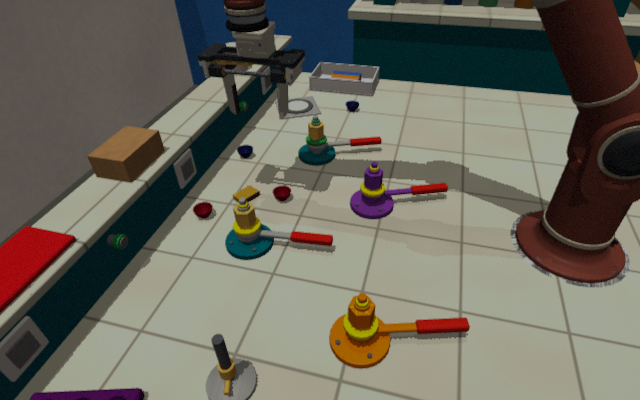

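Gas axis is at about (636,153.5), consistent across all three views, with the handle at about 186°. The side view shows clear space around the stand. I'll move above it and look at the hex.

```bash
sed -i 's/\[\[s,c,0\],\[-c,s,0\]/[[-s,c,0],[c,s,0]/' h.py
python3 - <<'E'
from h import *; from rig import manip,viewer
manip.move_to([636,153.5,190],down(0.)); manip.sleep(.3)
o=manip.get_obs(); print(o["time"],o["ee_pos"],o["joint_pos"])
c=viewer.camera_info("wrist"); im=viewer.snapshot("wrist")
np.save("c.npy",c,allow_pickle=True); cv2.imwrite("pics/w2full.png",im[:,:,::-1])
cv2.imwrite("pics/w2.png",cv2.resize(im[90:310,180:460,::-1],None,fx=2.7,fy=2.7,interpolation=cv2.INTER_CUBIC))
R=np.array(c["R"]);t=np.array(c["t"])
for z in (14,54,96,118):
    p=R@[636,153.5,z]+t; print(z,c["fx"]*p[0]/p[2]+c["cx"],c["fy"]*p[1]/p[2]+c["cy"])
for k in blobs(im,"teal"): print("teal",circ(unproj(c,cv2.convexHull(k)[:,0,:],10)).round(1))
E
```

```text
1.2667 [636.45254882 151.678028   190.13915954] [-0.25964435  0.62894114 -0.01434852  1.42141919  0.01031373  1.09112768
 -0.27875743]
14 320.1252397596347 176.2865048261617
54 320.1100080064704 183.27934118798237
96 320.0896933240729 192.6057298325488
118 320.0766328806429 198.6017266645456
teal [ 568.9 -181.1   21.2]
teal [630.1 144.3  39.1]
teal [635.3 152.5  48.2]
```

View pics/w2.png

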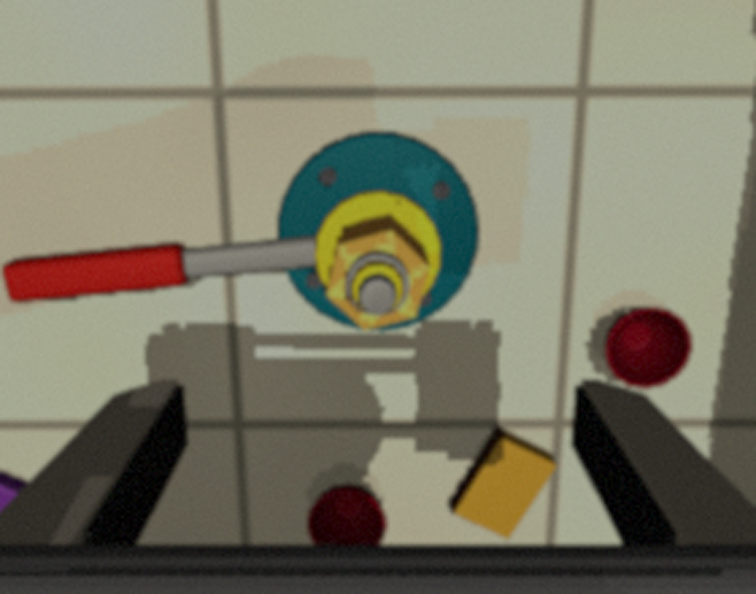

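The hex corners sit at about 20° mod 60, so a flat pair lies along -10°. The spout, at full-frame (319.3,198.5), confirms the axis within 1 mm. Next: grip the nut and turn it with joint 7.

Run:
```python
from h import *; from rig import manip,viewer
A=[635.5,153.5]; y0=np.radians(-10)
def st(s):
    o=manip.get_obs(); print(s,round(o["time"],2),o["ee_pos"].round(1),o["joint_pos"][6].round(3),o["contact_force"].round(1),o["moment"].round(2),round(o["finger_gap"],3),round(o["gripper_force"],1)); return o
manip.move_l([*A,190],down(y0)); st("above")
manip.move_l([*A,66]); st("down")
manip.grab(25); o=st("grip")
q0=np.array(o["joint_pos"])
for a in [.3,.6,.9,1.05,1.15,1.2,1.25,1.3]:
    q=q0.copy(); q[6]+=a; manip.goto_joints(q); manip.sleep(.1); o=st(a)
    if abs(o["moment"][2])>1.2: break
```

```text
above 1.64 [635.5 153.3 190. ] -0.425 [ 0.4 -0.4  0.1] [-0.01  0.04 -0.02] 1.0 0.0
down 2.62 [636.4 153.7  67. ] -0.426 [-0.1  0.8  0.2] [ 0.01  0.02 -0.01] 1.003 0.0
grip 3.55 [635.8 153.4  66. ] -0.426 [ 1.   0.6 -1.2] [-0.01 -0.14 -0.12] 0.391 24.6
0.3 4.04 [635.9 153.2  65.9] -0.128 [ 0.4 -0.8 -0.1] [-0.06 -0.19  0.04] 0.424 25.0
0.6 4.53 [636.  153.2  65.8] 0.171 [ 1.2 -1.  -2.1] [-0.07 -0.42 -0.07] 0.428 25.0
0.9 5.03 [635.7 153.7  65.7] 0.472 [ 1.9 -0.4 -4.5] [ 0.09 -0.45  0.06] 0.402 25.2
1.05 5.39 [635.2 154.   65.6] 0.621 [ 1.6  0.7 -4.8] [ 0.36 -0.24  0.1 ] 0.383 25.0
1.15 5.74 [635.7 153.6  65.7] 0.72 [ 1.9  1.9 -5.5] [ 0.41 -0.4  -0.61] 0.388 25.7
1.2 6.09 [635.8 153.5  65.7] 0.772 [ 2.8  1.6 -7.2] [ 0.49 -0.49 -1.03] 0.397 28.0
1.25 6.44 [637.  152.8  65.9] 0.824 [ 5.8  1.6 -9.8] [ 0.07 -1.27  0.04] 0.408 23.9
1.3 6.79 [637.4 152.7  65.9] 0.872 [  6.1   1.3 -10.5] [ 0.1  -1.37 -0.5 ] 0.412 26.1
```

The gap reading suggests a slip partway through the turn. I'll look before judging.

Run:
```python
from h import *; from rig import manip,viewer
manip.open_gripper()
manip.move_l([635.5,153.5,190]); manip.move_to([635.5,153.5,190],down(0.)); manip.sleep(.2)
o=manip.get_obs(); print(o["time"],o["ee_pos"])
c=viewer.camera_info("wrist"); im=viewer.snapshot("wrist"); cv2.imwrite("pics/w3full.png",im[:,:,::-1])
old=cv2.imread("pics/w2full.png")
f=lambda a:cv2.resize(a[150:225,285:355],None,fx=5.5,fy=5.5,interpolation=cv2.INTER_CUBIC)
cv2.imwrite("pics/w3.png",np.hstack([f(old),f(im[:,:,::-1])]))
for k in blobs(im,"red"):
    P=unproj(c,k,40); print("red",k.mean(0).round(),[np.round(x,1) for x in cv2.minAreaRect(P.astype(np.float32))])
```

```text
9.8833 [635.4202731  153.31097715 189.81292107]
red [215. 192.] [array([504., 140.]), array([80.7, 17.3]), np.float64(5.9)]
```

View pics/w3.png

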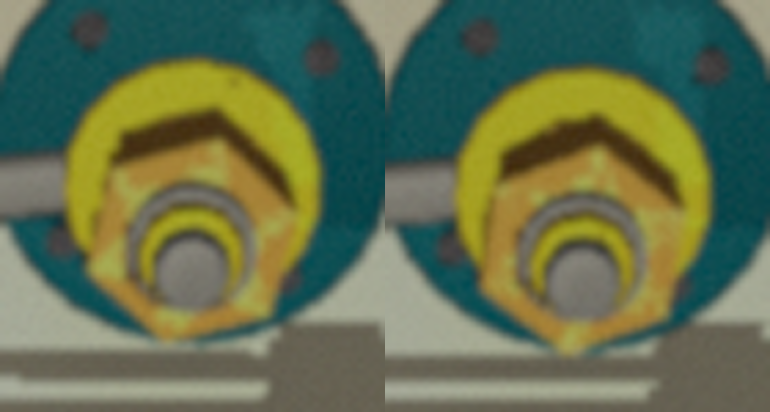

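Run:
```python
from h import *; from rig import viewer
c=viewer.camera_info("wrist"); c2=np.load("c.npy",allow_pickle=True).item()
L=np.array([(112,165),(222,140),(297,205),(268,318),(170,340),(88,268)],float)
R=np.array([(500,185),(600,145),(682,207),(665,320),(570,350),(480,285)],float)-[385,0]
for cc,P in((c2,L),(c,R)):
    X=unproj(cc,P/5.5+[285,150],96); m=X.mean(0); d=X-m
    a=np.degrees(np.arctan2(d[:,1],d[:,0]))
    print(m.round(1),np.hypot(*d.T).round(1),(a%60).round(1),(np.degrees(np.angle(np.exp(6j*np.radians(a)).mean()))/6).round(1))
```

```text
[636.  152.3] [21.  20.1 20.8 21.2 20.4 20.7] [15.8 14.3 19.3 12.9 17.4 15.2] 15.8
[635.9 152.3] [20.  20.5 20.4 21.1 20.3 20.8] [21.  21.2 24.2 18.5 23.1 19.7] 21.3
```

Flats went from -14.2° to -8.7°, a net clockwise turn of about 54°, then probably a slip at the corner. I'll regrip aligned with more force and turn in fine steps until it resists.

Run:
```python
from h import *; from rig import manip,viewer
A=[635.8,153.]; y0=np.radians(-8.7)
def st(s):
    o=manip.get_obs(); print(s,round(o["time"],2),o["ee_pos"].round(1),o["joint_pos"][6].round(3),o["contact_force"].round(1),o["moment"].round(2),round(o["finger_gap"],3),round(o["gripper_force"],1)); return o
manip.move_l([*A,150],down(y0)); manip.move_l([*A,66]); st("down")
manip.grab(50); manip.sleep(.2); o=st("grip")
q0=np.array(o["joint_pos"])
for a in np.arange(.05,.5,.05):
    q=q0.copy(); q[6]+=a; manip.goto_joints(q); manip.sleep(.1); o=st(a.round(2))
    if abs(o["moment"][2])>.8: break
```

```text
down 11.06 [637.  153.   67.3] -0.165 [ 0.5 -0.7  0.2] [-0.03  0.03  0.02] 1.001 0.0
grip 12.19 [635.8 153.   66. ] -0.165 [-0.1  0.2 -0.5] [-0.03 -0.01 -0.04] 0.383 50.0
0.05 12.54 [635.7 152.6  65.9] -0.118 [-0.   0.1 -0.9] [ 0.    0.03 -1.32] 0.378 51.3
```

The signs show I had the direction reversed: decreasing q7 is clockwise. The nut only went back to its lower stop, so it now reads 0 and the stand's yaw is about -8.7°. It's still gripped and aligned, so I'll turn it the other way by about 1.3 rad.

Run:
```python
from h import *; from rig import manip,viewer
def st(s):
    o=manip.get_obs(); print(s,round(o["time"],2),o["ee_pos"].round(1),o["joint_pos"][6].round(3),o["moment"].round(2),round(o["finger_gap"],3),round(o["gripper_force"],1)); return o
q0=np.array(manip.get_obs()["joint_pos"]); q0[6]=-.165
for a in [.4,.8,1.1,1.2,1.25,1.28,1.31,1.34]:
    q=q0.copy(); q[6]-=a; manip.goto_joints(q); manip.sleep(.1); o=st(a)
    if abs(o["moment"][2])>.6: break
yaw=np.degrees(np.arctan2(*Ro.from_quat(o["tool_rot"]).as_matrix()[[1,0],1])); print("tool yaw",yaw)
manip.open_gripper(); manip.move_l([635.8,153,190]); manip.move_to([635.8,153,190],down(0.)); manip.sleep(.2)
im=viewer.snapshot("wrist")
cv2.imwrite("pics/w4.png",cv2.resize(im[90:310,180:460,::-1],None,fx=2.7,fy=2.7,interpolation=cv2.INTER_CUBIC)); st("up")
```

```text
0.4 13.15 [635.4 152.7  65.9] -0.563 [-0.09  0.33 -0.04] 0.38 49.9
0.8 13.72 [635.1 153.   65.9] -0.963 [-0.02  0.65 -0.05] 0.382 49.9
1.1 14.21 [635.  153.2  65.9] -1.262 [ 0.16  0.98 -0.03] 0.378 49.9
1.2 14.56 [635.  153.3  65.9] -1.361 [ 0.25  1.14 -0.06] 0.383 49.9
1.25 14.91 [635.  153.3  65.9] -1.411 [ 0.3   1.2  -0.13] 0.379 49.9
1.28 15.26 [635.  153.3  65.9] -1.441 [ 0.22  1.21 -0.05] 0.377 49.9
1.31 15.61 [635.  153.3  65.9] -1.469 [0.26 1.2  0.98] 0.382 49.9
tool yaw -83.31820558315717
up 19.02 [635.7 153.1 189.9] -0.281 [-0.06 -0.05 -0.02] 0.996 0.0
```

View pics/w4.png

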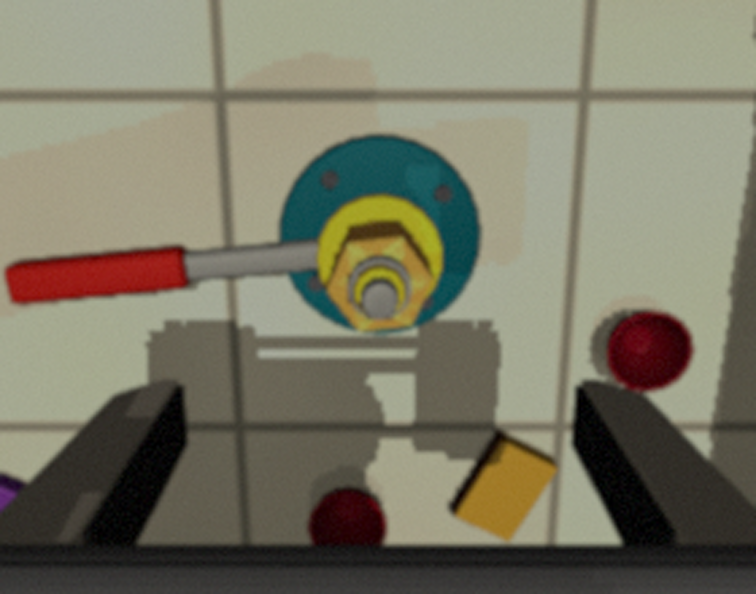

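The nut is home: the gap stayed constant and a hard stop appeared at 1.3 rad. The handle is unmoved at 186°, so the spanner reads about 0.27. Now I'll push it clockwise with shut fingers from its -y side, along an arc about the stand axis.

Run:
```python
from h import *; from rig import manip,viewer
A=np.array([635.8,153.]); r=140
def P(f,z): a=np.radians(f); return [*(A+r*np.array([np.cos(a),np.sin(a)])),z]
D=lambda f: down(np.radians(f-187))
manip.grab(20)
f=200; manip.move_to(P(f,120),D(f)); manip.move_l(P(f,22),D(f))
o=manip.get_obs(); print(o["time"],o["ee_pos"].round(1),o["contact_force"].round(1))
for f in [194,189,184,179,174,169,164,159,155,152,150,149,148,147,146,145]:
    manip.move_l(P(f,22),D(f)); o=manip.get_obs(); F=o["contact_force"]
    t=np.array([np.sin(np.radians(f)),-np.cos(np.radians(f))]); print(f,round(o["time"],2),F.round(1),"tang",(F[:2]@t).round(1))
    if np.hypot(*F[:2])>14: break
manip.move_l(P(f+8,22)); manip.move_l(P(f+8,190)); manip.sleep(.2)
c=viewer.camera_info("wrist"); im=viewer.snapshot("scene"); c=viewer.camera_info("scene")
for k in blobs(im,"red"):
    Q=unproj(c,k,40); m=Q.mean(0); print("red",m.round(),np.degrees(np.arctan2(*(m-A)[::-1])).round(1),np.hypot(*(m-A)).round())
cv2.imwrite("pics/s5.png",im[:,:,::-1]); print(manip.get_obs()["time"])
```

```text
21.9417 [505.5 105.5  22.5] [ 0.3 -0.7  0.5]
194 22.2 [-0.3  0.7  0.4] tang 0.8
189 22.45 [-0.2 -1.6 -0.2] tang -1.5
184 22.7 [ 0.4 -0.7  0.6] tang -0.7
179 22.95 [ 0.7 -0.8  0.1] tang -0.8
174 23.2 [-0.1  0.6 -0. ] tang 0.6
169 23.45 [0.  0.5 0.2] tang 0.5
164 23.7 [-0.6 -0.5 -0.6] tang -0.7
159 23.95 [-0.2 -1.   0.8] tang -1.0
155 24.2 [ 0.9 -0.2 -0.2] tang 0.2
152 24.45 [-0.2 -0.2  0.3] tang -0.3
150 24.7 [-0.  -0.4 -0.9] tang -0.4
149 24.95 [-0.5 -0.3 -0.3] tang -0.5
148 25.2 [-0.3  0.7  0.3] tang 0.4
147 25.45 [-0.7 -0.5  0.2] tang -0.8
146 25.7 [-0.3 -0.8  0.4] tang -0.8
145 25.95 [0.3 0.5 0.1] tang 0.6
red [847. 508.] 59.3 413.0
red [ 473. -251.] -112.0 436.0
27.75
```

View pics/s5.png

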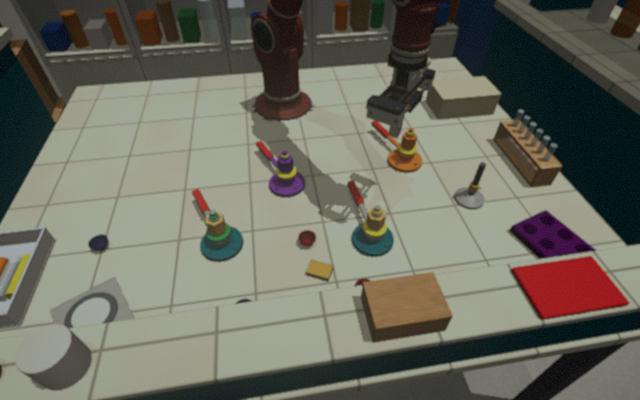

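The handle hasn't visibly moved and no force registered. I'll check the robot's state and look from the wrist.

Run:
```python
from h import *; from rig import manip,viewer
o=manip.get_obs(); print(o)
c=viewer.camera_info("wrist"); im=viewer.snapshot("wrist"); cv2.imwrite("pics/w6.png",im[:,:,::-1])
R=np.array(c["R"]);print("cam",-R.T@c["t"])
A=np.array([635.8,153.])
for n in("wrist","side"):
  c=viewer.camera_info(n);im=viewer.snapshot(n)
  for k in blobs(im,"red"):
    Q=unproj(c,k,40); m=Q.mean(0); print(n,"red",m.round(),np.degrees(np.arctan2(*(m-A)[::-1])).round(1),np.hypot(*(m-A)).round())
```

```text
{'time': 27.75, 'joint_pos': array([-0.65032821,  0.49057337,  0.31995731,  1.7229646 , -0.18187817,
        0.958474  , -0.99361647]), 'qd': array([-0.00215094, -0.00287662, -0.00016754, -0.00336087,  0.00185219,
       -0.00109046, -0.00115688]), 'joint_torque': array([-1.18082165e-02, -3.78545558e+01,  3.00555959e+00, -1.50052553e+01,
       -3.63444979e-02, -5.17458329e-02,  1.83451525e-04]), 'ee_pos': array([510.80078626, 216.41841921, 189.39011378]), 'tool_rot': array([ 9.13564545e-01,  4.06693292e-01, -6.20400876e-04,  5.25288548e-05]), 'contact_force': array([-0.51092993,  0.82071302, -0.43997547]), 'moment': array([ 0.01026702,  0.00855992, -0.04130512]), 'gripper_force': 0.0, 'finger_gap': 0.003378114152346864}
cam [563.55594732 274.4009913  375.98907451]
wrist red [248. 283.] 161.4 409.0
wrist red [538. 144.] -174.5 98.0
side red [243. 286.] 161.3 414.0
side red [1015.  333.] 25.4 420.0
side red [289. -73.] -146.8 414.0
side red [ 468. -244.] -113.0 431.0
```

View pics/w6.png

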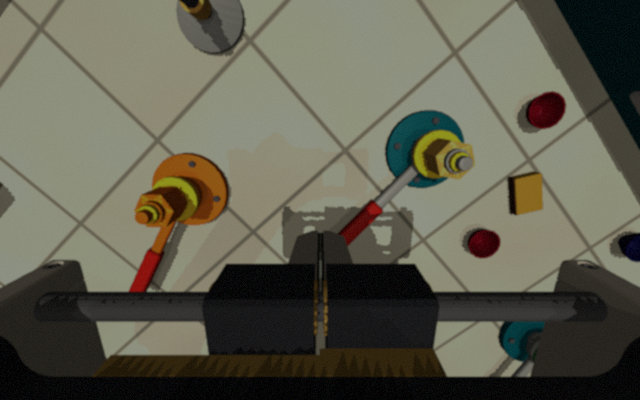

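The fingers are shut and crossed the handle's arc, yet the handle is still at about 185.5°. I'll repeat lower (z=12) and check mid-push with the side camera.

```bash
cat > p.py <<'E'
from h import *; from rig import manip,viewer
A=np.array([635.8,153.]); r=140
def P(f,z): a=np.radians(f); return [*(A+r*np.array([np.cos(a),np.sin(a)])),z]
D=lambda f: down(np.radians(f-187))
def handle(n="side"):
    c=viewer.camera_info(n); im=viewer.snapshot(n); out=[]
    for k in blobs(im,"red",30):
        m=unproj(c,k,40).mean(0); d=m-A
        if np.hypot(*d)<180: out.append((np.degrees(np.arctan2(d[1],d[0])).round(1)%360,np.hypot(*d).round()))
    return im,out
E
python3 - <<'E'
from p import *
f=200; manip.move_l(P(f,120),D(f),velocity=250); manip.move_l(P(f,12),D(f))
for f in [194,189,184,179]:
    manip.move_l(P(f,12),D(f)); o=manip.get_obs(); print(f,round(o["time"],2),o["ee_pos"].round(1),o["contact_force"].round(1),o["moment"].round(2))
im,h=handle(); print(h)
cv2.imwrite("pics/side7.png",cv2.resize(im[130:330,160:420,::-1],None,fx=2.8,fy=2.8,interpolation=cv2.INTER_CUBIC))
E
```

```text
194 30.13 [500.6 120.   13. ] [ 0.4  0.2 -0.2] [ 0.06  0.03 -0.01]
189 30.38 [497.9 131.2  12.4] [-0.2 -0.5  1.2] [-0.02 -0.03 -0.04]
184 30.63 [496.2 143.3  12.1] [ 1.   0.7 -0.3] [0.   0.01 0.05]
179 30.88 [495.7 155.6  11.9] [-0.2 -0.1  0.7] [-0.01  0.05  0.01]
[(np.float64(169.2), np.float64(134.0))]
```

View pics/side7.png

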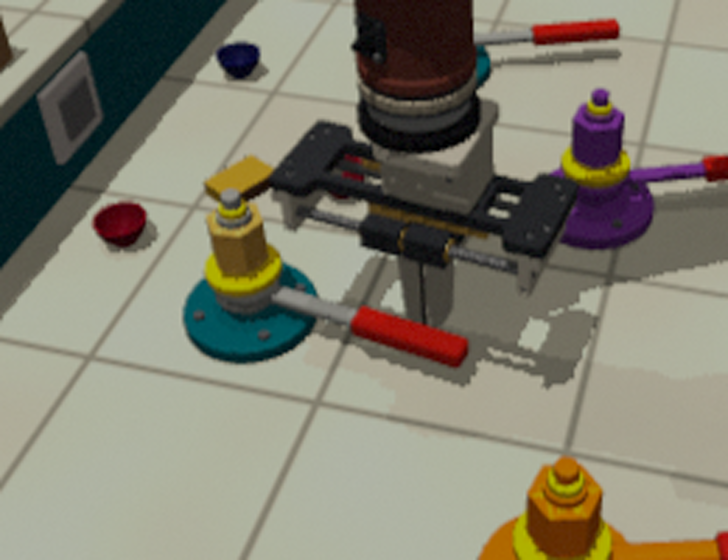

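The handle is moving now, at 169° with the fingers behind it. I'll continue, checking as I go.

Run:
```python
from p import *
for f in [174,169,164,160,157,155,153,152,151,150,149]:
    manip.move_l(P(f,12),D(f)); manip.sleep(.05); o=manip.get_obs(); F=o["contact_force"]; im,h=handle(); print(f,round(o["time"],2),F.round(1),o["moment"].round(1),h)
    if np.hypot(*F[:2])>10: break
cv2.imwrite("pics/side8.png",cv2.resize(im[130:330,160:420,::-1],None,fx=2.8,fy=2.8,interpolation=cv2.INTER_CUBIC))
```

```text
174 31.23 [-0.1 -0.4 -0.1] [-0. -0. -0.] [(np.float64(164.1), np.float64(134.0))]
169 31.58 [ 0.6 -0.4  0.6] [-0.  0.  0.] [(np.float64(159.1), np.float64(135.0))]
164 31.93 [ 0.4 -0.6 -0.2] [0.  0.1 0. ] [(np.float64(154.3), np.float64(135.0))]
160 32.28 [ 0.6  0.9 -1.1] [-0.  0.  0.] [(np.float64(150.5), np.float64(136.0))]
157 32.63 [-0.  -0.5  0.4] [-0.1  0.1 -0.1] [(np.float64(147.8), np.float64(136.0))]
155 32.98 [-0.4 -1.8  0.4] [-0.3  0.2  0. ] [(np.float64(146.0), np.float64(136.0))]
153 33.33 [-0.5 -1.1 -1. ] [-0.3  0.1 -0. ] [(np.float64(144.0), np.float64(137.0))]
152 33.68 [-2.1 -2.4 -0.1] [-0.5  0.3  0. ] [(np.float64(143.0), np.float64(136.0))]
151 34.03 [-2.1 -1.6 -0.6] [-0.5  0.3 -0.1] [(np.float64(141.9), np.float64(136.0))]
150 34.38 [-0.4 -2.4 -0.9] [-0.5  0.3 -0.1] [(np.float64(140.8), np.float64(136.0))]
149 34.73 [-0.7 -2.1 -0.5] [-0.4  0.3 -0. ] [(np.float64(139.8), np.float64(136.0))]
```

View pics/side8.png

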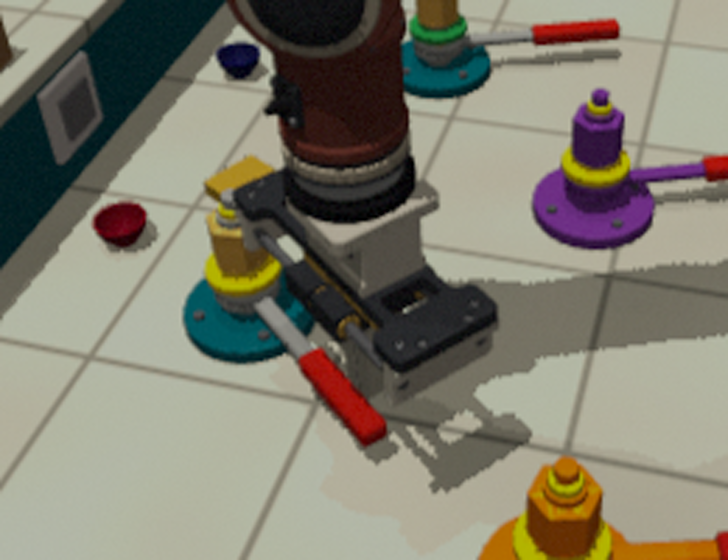

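Handle at about 141°, close to the stop. I'll push to the stop gently, back off a little, and verify it stays before rising.

Run:
```python
from p import *
for f in [148,147,146,145]:
    manip.move_l(P(f,12),D(f)); manip.sleep(.05); o=manip.get_obs(); F=o["contact_force"]; im,h=handle(); print(f,round(o["time"],2),F.round(1),o["moment"].round(2),h)
    if np.hypot(*F[:2])>10: break
manip.sleep(.3)
for g in (2,5,9):
    manip.move_l(P(f+g,12),velocity=60); im,h=handle(); print("back",g,h,manip.get_obs()["contact_force"].round(1))
manip.move_l(P(f+g,60),velocity=80); print("up",handle()[1])
manip.move_l(P(f+g,190)); print("up",handle()[1],handle("scene")[1],manip.get_obs()["time"])
```

```text
148 35.08 [-3.1 -4.1  1.3] [-0.96  0.77  0.01] [(np.float64(139.3), np.float64(137.0))]
147 35.43 [-5.1 -6.8  4. ] [-1.47  1.27  0.1 ] [(np.float64(139.3), np.float64(137.0))]
146 35.78 [-6.7 -9.7  6.8] [-2.07  1.77  0.05] [(np.float64(139.3), np.float64(136.0))]
back 2 [(np.float64(139.4), np.float64(137.0))] [-3.6 -6.   3.4]
back 5 [(np.float64(139.5), np.float64(137.0))] [-0.2  0.1 -0. ]
back 9 [(np.float64(139.4), np.float64(136.0))] [ 0.7  0.3 -0.4]
up [(np.float64(139.4), np.float64(136.0))]
up [(np.float64(139.4), np.float64(136.0))] [(np.float64(140.4), np.float64(129.0))] 39.0417
```

The spanner stopped hard at the stop and stays there. A quick numeric check that the nut still looks as it did when home, then I hand in.

Run:
```python
from h import *; from rig import manip,viewer
manip.open_gripper(); manip.move_to([635.8,153,190],down(0.)); manip.sleep(.2)
im=viewer.snapshot("wrist")[:,:,::-1]
f=lambda a:a.astype(float)
s=cv2.resize(im[90:310,180:460],None,fx=2.7,fy=2.7,interpolation=cv2.INTER_CUBIC)
o=cv2.resize(cv2.imread("pics/w3full.png")[90:310,180:460],None,fx=2.7,fy=2.7,interpolation=cv2.INTER_CUBIC)
h=cv2.imread("pics/w4.png"); w=lambda a:a[215:335,322:435]
tm=lambda a,b:cv2.matchTemplate(a[205:345,312:445],w(b).copy(),cv2.TM_CCOEFF_NORMED).max()
print("now~home",tm(s,h),"now~zero",tm(s,o),"home~zero",tm(h,o)); x=manip.get_obs(); print(x["time"],x["contact_force"].round(1))
if tm(s,h)>.97 and tm(s,h)>tm(s,o)+.02: manip.close_job(); print("handed in")
```

```text
now~home 0.9461877 now~zero 0.8589732 home~zero 0.90236443
41.5167 [ 1.1 -0.6  0.7]
```

Run:
```python
from h import *; from rig import manip,viewer
c=viewer.camera_info("wrist"); im=viewer.snapshot("wrist")[:,:,::-1]; cv2.imwrite("pics/w9full.png",im)
up=lambda a:cv2.resize(np.ascontiguousarray(a[90:310,180:460]),None,fx=2.7,fy=2.7,interpolation=cv2.INTER_CUBIC)
for n,a in(("start",up(cv2.imread("pics/w2full.png"))),("zero",up(cv2.imread("pics/w3full.png"))),("home",cv2.imread("pics/w4.png")),("now",up(im))):
    H,S,V=cv2.split(cv2.cvtColor(cv2.GaussianBlur(a,(5,5),0),cv2.COLOR_BGR2HSV))
    m=((H>12)&(H<24)&(S>80)&(V>125)).astype(np.uint8); m[:215]=0;m[345:]=0;m[:,:310]=0;m[:,450:]=0
    k=max(cv2.findContours(m,0,1)[0],key=cv2.contourArea); h=cv2.convexHull(k)[:,0,:]
    X=unproj(c,np.array(h)/2.7+[180,90],96)
    g=np.radians(np.arange(0,60,.5)); d=lambda t:sum((X@[np.cos(t+i*np.pi/3),np.sin(t+i*np.pi/3)]).max() for i in range(6))/3
    w=[d(t) for t in g]; print(n,"flats at",np.degrees(g[np.argmin(w)])%60,"AF",min(w).round(1),max(w).round(1))
```

```text
start flats at 46.0 AF 13.8 14.6
zero flats at 52.50000000000001 AF 28.2 31.1
home flats at 38.0 AF 22.5 23.4
now flats at 36.5 AF 28.5 31.7
```

The nut's flats are now at 36.5°. Home should be -8.7° - 74.5° = 36.8° mod 60, so the nut is still home.

```bash
python3 -c "
from rig import manip
print(manip.get_obs()['time'],manip.close_job())"
```

```text
the job is handed in; nothing more can be done
41.5667 None
```

I handed the job in at 41.6 s: the gas nut is home at about 1.3 rad and its spanner is hard against its stop. I never went near the water outlet. My first nut turn went the wrong way, and a first push on the spanner left it unmoved for a reason I didn't find; I redid both, and `close_job` reported no verdict.

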